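# Set the bench doser's dose with its thumbwheels

## Task

The next water treatment dose is 47 ml: roll the doser's two thumbwheels up until they read 47, a 4 in the left window and a 7 in the right one, each clicked into place. Do not disturb the beaker under the spout or the other things on the worktop.

Things in the scene. Friction and masses are not known exactly. Their poses are not given: they have to be found in the camera images.
- doser: White bench doser with blue skirt, fixed, case 190 x 260 x 82 mm high. Origin: centre of its underside; x to its back (away from the robot), y to its left, z up. At the rear (x over 43 mm) a hump 128 mm high; on it an amber bottle, 58 mm wide, at x 69, y 75, up to z 226 mm. From the hump's left end a steel spout (top at z 154 mm) runs over the beaker. Round pump head on the front left.
- windows (a point): Middle between the two digit windows in the flat aluminium faceplate on the right half of the doser's top (doser frame x -30, y -54, z 88 mm: its upper face). The windows, framed blue, 18 x 20 mm, lie side by side along y: tens left, units right; black digits on white, read from the front. Outside each stands its thumbwheel's ridged rim, out of a slot 80 mm (x) by 28 mm (y). Axes as the doser's.
- tens_axle (a point): Centre of the tens thumbwheel's rim (left of the windows), on its axle, which lies along y; doser frame x -30, y -13.5, z 54 mm, axes as the doser's. Black rim 24 mm wide (y), 40 mm in radius, with ten grey rounded ridges, 5 mm thick, all across it, crests 49 mm from the axle. The faceplate lies 34 mm above the axle, so the rim stands up to 15 mm out of it.
- units_axle (a point): Centre of the units thumbwheel's rim (right of the windows), on its axle; doser frame x -30, y -94.5, z 54 mm, axes as the doser's; same make as the tens wheel. At rest a gap between ridges is on top; one ridge stands 18 degrees before and one 18 degrees behind the top: crests 15 mm before and behind the axle, 101 mm above the worktop.
- tens_wheel (a joint): Turn of the tens wheel, rad: 0.6283 (36 degrees) x the digit in its window; 2.513 = digit 4. Grows as the top of the wheel moves to the doser's +x (away from the front); stops at 0 and 9. A sprung roller clicks it into each digit: about 4 to 6 N at a crest starts it, past half a step it snaps on to the next digit, unless a finger is in a ridge's way.
- units_wheel (a joint): Turn of the units wheel, rad, same sense and click as the tens wheel: 0.6283 x the digit in its window; 4.398 = digit 7. One step up: push the ridge that stands 18 degrees before the top along +x until it is about 15 degrees behind the top, then lift away.
- beaker: Loose green-tinted plastic beaker, 75 mm wide, 116 mm high, standing under the doser's spout (at x = 18, y = 193 mm in the doser's frame). Origin: centre of its underside, z up.
- drink_bottle: Loose drinking bottle with a blue lid, 89 x 112 x 209 mm, at the left of the work. Origin: centre of its underside, z up.
- reagent_jar_1: Loose white jar with a blue band, 70 mm wide, 146 mm high, at the back left. Origin: centre of its underside, z up.
- syringe: Loose plastic syringe lying flat, 115 mm long, 26 mm wide, 13 mm high, at the right of the doser. Origin: centre of its underside.
- dish: Loose clear round dish, 48 mm wide, 17 mm high, at the front left. Origin: centre of its underside, z up.

How it is judged:
By the outcome, as a careful person would: the job done as asked, in the order asked, and still so for the second after the job is handed in, with the robot touching nothing.
It also fails if it takes over 61 s, if anything falls off the work surface, if the arm or the gripper's body presses on something with over 40 N, if the wrist force passes 120 N, or if a joint passes its speed limit or range.

## Robot

A 6-joint arm with a two-finger parallel gripper is mounted at the origin on a cart in front of the work surface, level with it; the furniture and walls round the work are solid. World frame = base frame: x ahead of the robot, y to its left, z up, the work surface at z = 0. Lengths are in m, angles in rad, forces in N, time in s.
With the tool pointing down it reaches from about 0.2 to 0.875 m from the base axis. Payload 3.4 kg.
Tool frame: the origin (TCP) lies at the very end of the fingers, on their centre line; the grasp point (between the pads) lies 19 mm behind it; z points along the fingers, y is the line along which they close (so a half turn about z gives the same grasp; the last joint's range is limited). The gripper opens to 94 mm and grips with 3 to 60 N. Pads are 16 mm wide; open, the fingers measure 119 mm over their backs; the gripper's body (75 mm by 177 mm) begins 78 mm behind the grasp point.
Start: joints at [-1.405, 0.276, 1.505, -0, 1.361, -0.121], TCP at [0.163, -0.552, 0.205] pointing down, gripper open.
Joint ranges: [-2.89, 2.89], [-0.75, 2.08], [0.22, 2.7], [-1.18, 4.32], [0.11, 2.71], [-2.7, 2.7]. Speed limits (rad/s): [2.57, 2.57, 3.14, 3.14, 3.14, 3.14].

## Interface

Orientations are given as a unit quaternion [x, y, z, w].
In Python, from plant import manip, imaging, ticket gives the robot as it stands.
- The arm moves only by the tool step_arm, never from a script. Its argument "series" is a list of rows, each a list of 3 entries, a list of its own where there are three numbers: the finger opening in cm, from 0 to 9.4, then the shift along the tool's x, y, z in cm, then the turn about the tool's z in degrees. In form: [[gripper, [x, y, z], turn], ...]. A call has 1 to 12 rows; each row shifts and turns the commanded pose from where the row before left it, along the tool's axes as they then stand; what a row does not reach is not made up. A row lasts 1/10 s, in which the tool goes at most 50 mm and 8.59 degrees, less where a joint would pass 70% of its speed; a pose out of reach is approached as far as the arm can. A call is refused whole if a number of a shift passes 5 or a number of a turn 8.59, either way. A call with a gripper value outside its range is refused whole. The fingers move at their own pace and stop on an object; "grip_force" is the grip in N (left out, the last holds). Time passes only in rows, so rows that do not move let the fingers close. It gives the time, the measured TCP pose, the force, the opening and the grip force at its end, in the units of the state.
- manip.read_state(): the state, without advancing time (a new reading comes with each control period).
- imaging.camera(name): name is "side" or "top"; returns (picture, depth): 420x560x3 uint8, blue, green, red; 420x560 float32, m along the optical axis (not along the pixel's ray), 0 where there is no reading.
- imaging.calibration(name): a dict with "fx", "fy", "cx", "cy" (pixels), "rvec" (rotation vector, rad) and "tvec" (3), from world to camera coordinates, as OpenCV has them. Camera axes: x right, y down, z forward; pixel columns grow to the right and rows downward; lengths in m; the calibration is good to about 2 mm. A picture is of the moment at which its call begins. calibration takes no time and is no camera call.
- ticket.close_job(): hands the job in; it is judged then, once.
The state is a dict: "time_s": time; "q": joint angles; "dq": joint speeds; "joint_torque": joint torques, N m; "position": TCP position; "tool_rot": TCP orientation; "ft_force": force on the tool from outside, world axes, zero at the start; "moment": the same for the moment, N m; "grip_width": finger opening in m; "grasp_force": force on a finger pad.
Only numpy, scipy, OpenCV 4.12 (cv2) and the standard library are available. Lean on these libraries where they do the work, as an engineer would, in place of code of your own. Each camera call takes 0.05 s, during which the arm holds its last target. There are 200 camera calls.

## Working session

There is one attempt and no reset: what is moved stays moved. The work goes in short steps, Python scripts to look and compute and a tool call to move; the robot and the scene stay as the last step left them, time stands still between calls to the robot, and variables do not carry over. Pictures are saved under pics/ and viewed, at most 10 in all, crops included, and the job is handed in when it is done.

Besides the shell and the picture viewer there is one more tool, called after ">>>" as name(argument=value, ...), one argument or row to a line, values as JSON. step_arm: Moves the arm, as the interface text tells. Its arguments: {"type":"object","properties":{"series":{"type":"array"},"grip_force":{"type":"number"}},"required":["series"]}

```bash
mkdir -p pics; ls; python3 - <<'E'
from plant import manip, imaging
import cv2,numpy as np
for n in("top","side"):
    p,d=imaging.camera(n); cv2.imwrite(f"pics/{n}0.png",p); np.save(f"{n}0.npy",d)
    print(n,imaging.calibration(n))
s=manip.read_state(); print(s)
E
```

```text
pics
top {'fx': 445.0479740215745, 'fy': 445.0479740215745, 'cx': 276.31195815480874, 'cy': 214.45924024124747, 'rvec': array([ 2.19179456, -2.17475891,  0.11280734]), 'tvec': array([0.01392947, 0.4749408 , 1.37427189])}
side {'fx': 450.3426627642746, 'fy': 450.3426627642746, 'cx': 274.696518449037, 'cy': 204.34754583410907, 'rvec': array([ 2.09896821,  0.01427434, -0.00419366]), 'tvec': array([-0.50234574,  0.07117426,  1.25359936])}
{'time_s': 0.1, 'q': array([-1.40500948e+00,  2.76509141e-01,  1.50602220e+00,  7.01026238e-06,
        1.36070909e+00, -1.21005467e-01]), 'dq': array([ 0.000768  , -0.00074934, -0.00301837, -0.00089658,  0.00232917,
       -0.00011566]), 'joint_torque': array([ 1.09584151e-03, -4.05456483e+01, -2.37780154e+01,  7.01942830e-02,
        2.99042137e-02, -4.66399194e-05]), 'position': array([ 0.16256132, -0.55099431,  0.2046979 ]), 'tool_rot': array([ 9.89736146e-01,  1.42904456e-01, -1.50193137e-05, -8.23759855e-04]), 'ft_force': array([ 0.16641873, -0.32860874, -0.09822206]), 'moment': array([-0.0029776 , -0.01815844, -0.00277765]), 'grasp_force': 0.0, 'grip_width': 0.09376843657453691}
```

View pics/top0.png

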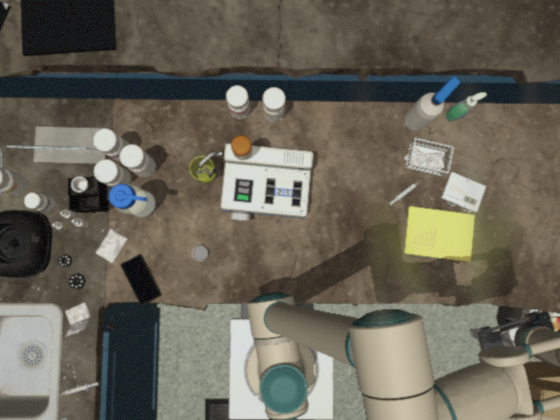

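View pics/side0.png

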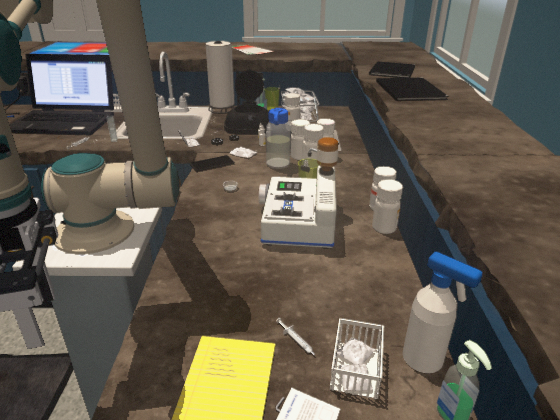

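The top view shows the doser at about (267,185), slightly rotated, with the windows near (284,191) and the wheels either side. The side view shows it at (298,210). I'll enlarge the doser in both views to read the digits and get its corners.

```bash
cat > h.py <<'E'
import cv2,numpy as np
from plant import imaging
def cam(n):
    c=imaging.calibration(n); R=cv2.Rodrigues(c["rvec"])[0]; K=np.array([[c["fx"],0,c["cx"]],[0,c["fy"],c["cy"]],[0,0,1]])
    return K,R,c["tvec"],c["rvec"]
def onz(n,uv,z):
    K,R,t,_=cam(n); o=-R.T@t; d=(R.T@np.linalg.inv(K)@np.c_[np.atleast_2d(uv),np.ones(len(np.atleast_2d(uv)))].T).T
    return o+d*((z-o[2])/d[:,2])[:,None]
def proj(n,P):
    K,R,t,r=cam(n); return cv2.projectPoints(np.float64(P).reshape(-1,1,3),r,t,K,None)[0][:,0]
E
python3 - <<'E'
import cv2,numpy as np
t=cv2.imread("pics/top0.png")[135:227,205:325]; s=cv2.imread("pics/side0.png")[165:255,250:350]
a=cv2.resize(t,None,fx=6.6,fy=6.5,interpolation=cv2.INTER_CUBIC); cv2.imwrite("pics/c1.png",a)
from h import *
T=cv2.imread("pics/top0.png"); d=np.load("top0.npy")
K,R,tv,_=cam("top"); v,u=np.mgrid[:420,:560]; P=np.stack([(u-K[0,2])/K[0,0]*d,(v-K[1,2])/K[1,1]*d,d],-1); W=(P-tv)@R
roi=np.zeros(d.shape,bool); roi[135:227,205:325]=1
for lo,hi in((.076,.096),(.12,.135)):
    m=(roi&(W[...,2]>lo)&(W[...,2]<hi)&(T.min(2)>(120 if hi<.1 else 100))).astype(np.uint8)
    m=cv2.morphologyEx(m,cv2.MORPH_OPEN,np.ones((3,3)))
    c=max(cv2.findContours(m,0,1)[0],key=cv2.contourArea); 
    q=W[c[:,0,1],c[:,0,0]][:,:2]; r=cv2.minAreaRect((q*1000).astype(np.float32)); print(lo,r,cv2.boxPoints(r).round(1).tolist(),np.median(W[m>0][:,2]))
E
```

```text
0.076 ((540.0220947265625, 52.532005310058594), (258.88812255859375, 153.7237548828125), 85.11192321777344) [[452.3999938964844, -69.9000015258789], [605.5999755859375, -83.0], [627.5999755859375, 175.0], [474.5, 188.10000610351562]] 0.08447628856309336
0.12 ((636.089599609375, 9.572700500488281), (190.5772705078125, 50.966922760009766), 85.32914733886719) [[602.9000244140625, -83.30000305175781], [653.7000122070312, -87.5], [669.2000122070312, 102.5], [618.5, 106.5999984741211]] 0.12751719150703247
```

View pics/c1.png

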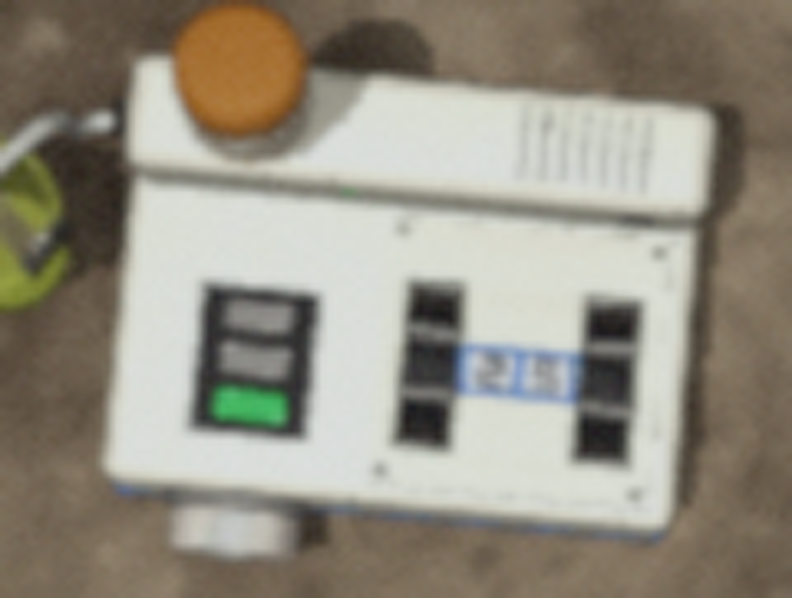

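The crop shows the tens wheel at crop (430,362) and the units wheel at (607,378). The blue-framed windows are at about (490,370) and (548,376) and look like 2 and 5. Next I'll rectify the windows and compare their position in both views.

```bash
cat > see.py <<'E'
import sys
from h import *
O=np.array([.5581,.0510]); Y=-np.radians(4.89)
A=np.array([[np.cos(Y),-np.sin(Y)],[np.sin(Y),np.cos(Y)]])
def dw(x,y,z): return np.r_[O+A@np.array([x,y])/1000,z/1000]
def rect(n,p,c=(-30,-54),hw=24,hh=14,z=88):
    # top edge = +x, left = +y
    q=[dw(c[0]+a*hh,c[1]+b*hw,z) for a,b in((1,1),(1,-1),(-1,-1),(-1,1))]
    s=8; w,h=2*hw*s,2*hh*s
    return cv2.warpPerspective(p,cv2.getPerspectiveTransform(proj(n,q).astype(np.float32),np.float32([[0,0],[w,0],[w,h],[0,h]])),(w,h),flags=cv2.INTER_CUBIC)
def windows(n,p):
    """blue frame pixels -> centre on z=.088"""
    b,g,r=[p[...,i].astype(int) for i in range(3)]
    c=proj(n,[dw(-30,-54,88)])[0].astype(int); m=np.zeros(b.shape,np.uint8)
    sl=(slice(c[1]-14,c[1]+15),slice(c[0]-18,c[0]+19)); m[sl]=((b-r>45))[sl]
    k,l,st,_=cv2.connectedComponentsWithStats(m,connectivity=8); i=1+np.argmax(st[1:,4])
    pts=np.argwhere(l==i)[:,::-1].astype(np.float32); rc=cv2.minAreaRect((onz(n,pts,.088)[:,:2]*1000).astype(np.float32)); return rc,len(pts)
E
python3 - <<'E'
from see import *
ims=[]
for n in("top","side"):
    p=cv2.imread(f"pics/{n}0.png"); print(n,windows(n,p)); ims.append(rect(n,p))
print("exp",dw(-30,-54,88))
cv2.imwrite("pics/w0.png",np.vstack(ims))
c=lambda u,v:(205+u/6.6,135+v/6.5)
for q in((435,330),(427,392),(610,345),(605,408)):
    w=onz("top",[c(*q)],.101)[0]; print(((w[:2]-O)@A*1000).round(1))
E
```

```text
top (((539.8621215820312, 24.23098373413086), (5.422083377838135, 18.390460968017578), 81.03693389892578), 13)
side (((536.435302734375, -1.0941219329833984), (38.02708435058594, 23.898618698120117), 88.78388214111328), 26)
exp [ 5.23606071e-01 -2.46159407e-04  8.80000000e-02]
[ -3.6 -15.9]
[-32.4 -15. ]
[ -3.1 -95. ]
[-32.2 -95.3]
```

View pics/w0.png

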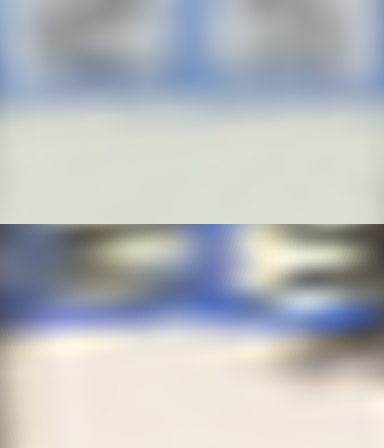

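The ridges come out 12 mm too far back because the box fit included the pump head. I'll shift the origin and redo it.

```bash
sed -i 's/^def dw/O=O+A@np.array([.0125,-.0013])\ndef dw/' see.py; sed -i 's/^A=/A=/' see.py
python3 - <<'E'
from see import *
ims=[]
for n in("top","side"):
    p=cv2.imread(f"pics/{n}0.png"); rc,k=windows(n,p); print(n,rc,k,((np.array(rc[0])/1000-O)@A*1000).round(1)); ims.append(rect(n,p))
print("exp",O,dw(-30,-54,88))
cv2.imwrite("pics/w1.png",np.vstack(ims))
# beaker check, syringe etc. irrelevant
E
```

```text
top ((539.8621215820312, 24.23098373413086), (5.422083377838135, 18.390460968017578), 81.03693389892578) 13 [-28.4 -26.9]
side ((536.435302734375, -1.0941219329833984), (38.02708435058594, 23.898618698120117), 88.78388214111328) 26 [-29.6 -52.5]
exp [0.57044369 0.04863919] [ 0.53594976 -0.00260697  0.088     ]
```

View pics/w1.png

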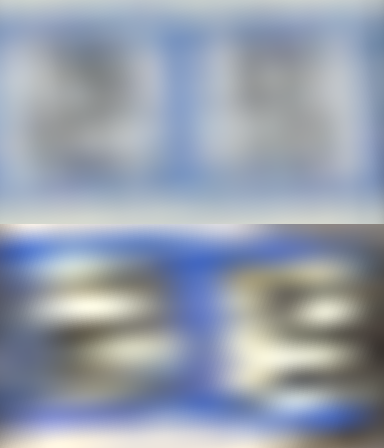

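Tens reads 2 and units reads 5, so both need two steps up. The wheels are 81 mm apart, so the two fingers opened to 68.5 mm (finger centres 81 mm apart) can push both wheels at once. I'll align the tool with the doser and fly over.

>>> step_arm(
  series=[
    [6.85, [0, 0, 0], 7.1],
    [6.85, [0, 0, 0], 7.1],
    [6.85, [0, 0, 0], 7.1],
    [6.85, [2, -4, 0], 0],
    [6.85, [2, -4, 0], 0],
    [6.85, [2, -4, 0], 0],
    [6.85, [2, -4, 0], 0],
    [6.85, [2, -4, 0], 0],
    [6.85, [2, -4, 0], 0],
    [6.85, [2, -4, 0], 0],
    [6.85, [2, -4, 0], 0],
    [6.85, [2, -4, 0], 0],
  ],
)

```text
time_s: 1.3
position: [0.3729, -0.2063, 0.2053]
tool_rot: [0.999, -0.043, -0.0, -0.0]
ft_force: [1.2, -0.2, 0.3]
grip_width: 0.0685
grasp_force: 0.0
```

>>> step_arm(
  series=[
    [6.85, [2, -4, 0], 0],
    [6.85, [2, -4, 0], 0],
    [6.85, [2, -4, 0], 0],
    [6.85, [0, 0, 0], 0],
    [6.85, [0, 0, 0], 0],
    [6.85, [0, 0, 0], 0],
  ],
)

```text
time_s: 1.9
position: [0.4418, -0.0944, 0.2052]
tool_rot: [0.999, -0.043, -0.001, 0.0]
ft_force: [-0.3, 0.1, 1.1]
grip_width: 0.0685
grasp_force: 0.0
```

```bash
cat > st.py <<'E'
from see import *
from plant import manip
from scipy.spatial.transform import Rotation as Ro
s=manip.read_state(); p=s["position"]; r=Ro.from_quat(s["tool_rot"]).as_matrix()
print("doser xy mm",((p[:2]-O)@A*1000).round(1),"z",round(p[2]*1000,1),"t",s["time_s"],"yaw",np.degrees(np.arctan2(r[1,0],r[0,0])).round(2),"tilt",r[:,2].round(3),"F",s["ft_force"].round(1),"w",round(s["grip_width"],4))
E
python3 st.py
```

```text
doser xy mm [-116.  -153.4] z 205.2 t 1.9 yaw -4.9 tilt [-0.001 -0.001 -1.   ] F [-0.3  0.1  1.1] w 0.0685
```

>>> step_arm(
  series=[
    [6.85, [1.7, -3.3, 0], 0],
    [6.85, [1.7, -3.3, 0], 0],
    [6.85, [1.7, -3.3, 0], 0],
    [6.85, [0, 0, 2.5], 0],
    [6.85, [0, 0, 2.5], 0],
    [6.85, [0, 0, 2.3], 0],
    [6.85, [0, 0, 0], 0],
    [6.85, [0, 0, 0], 0],
    [6.85, [0, 0, 0], 0],
  ],
)

```text
time_s: 2.8
position: [0.5027, -0.0004, 0.1338]
tool_rot: [0.999, -0.043, 0.001, 0.0]
ft_force: [0.2, -0.5, 0.5]
grip_width: 0.0685
grasp_force: 0.0
```

```bash
python3 st.py; python3 - <<'E'
from see import *
p,d=imaging.camera("side"); cv2.imwrite("pics/s2.png",cv2.resize(p[110:260,200:400],None,fx=4,fy=4,interpolation=cv2.INTER_CUBIC))
E
```

```text
doser xy mm [-63.3 -54.7] z 133.8 t 2.8 yaw -4.96 tilt [ 0.002 -0.001 -1.   ] F [ 0.2 -0.5  0.5] w 0.0685
```

View pics/s2.png

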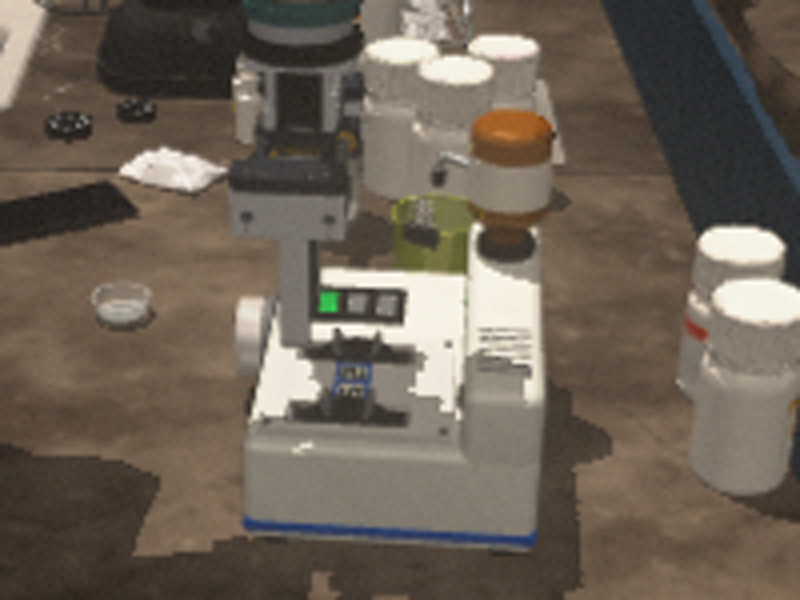

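The side view shows the near finger at about (295,300), in front of the wheels. The front ridges stand at about x 337, and the path is clear. Next: lower, push +x, then lift.

>>> step_arm(
  series=[
    [6.85, [0, 0, 1.5], 0],
    [6.85, [0, 0, 1.5], 0],
    [6.85, [0, 0, 0.7], 0],
    [6.85, [0, 0, 0], 0],
    [6.85, [0, 0, 0], 0],
  ],
)

```text
time_s: 3.35
position: [0.5024, 0.0005, 0.0962]
tool_rot: [0.999, -0.042, 0.001, 0.0]
ft_force: [-0.2, -0.2, -0.0]
grip_width: 0.0682
grasp_force: 0.0
```

>>> step_arm(
  series=[
    [6.85, [0.5, 0, 0], 0],
    [6.85, [0.5, 0, 0], 0],
    [6.85, [0.4, 0, 0], 0],
    [6.85, [0.4, 0, 0], 0],
    [6.85, [0.4, 0, 0], 0],
    [6.85, [0.4, 0, 0], 0],
    [6.85, [0.4, 0, 0], 0],
    [6.85, [0.4, 0, 0], 0],
    [6.85, [0, 0, 0], 0],
    [6.85, [0, 0, 0], 0],
  ],
)

```text
time_s: 4.35
position: [0.5366, -0.0022, 0.0963]
tool_rot: [0.999, -0.042, 0.001, 0.0]
ft_force: [0.3, -0.2, 0.2]
grip_width: 0.0686
grasp_force: 0.0
```

```bash
python3 st.py
```

```text
doser xy mm [-29.3 -53.6] z 96.3 t 4.35 yaw -4.86 tilt [ 0.003 -0.    -1.   ] F [ 0.3 -0.2  0.2] w 0.0686
```

No force remains, so the wheels should have snapped on. I'll lift, go back and check.

>>> step_arm(
  series=[
    [6.85, [0, 0, -1.5], 0],
    [6.85, [0, 0, -2], 0],
    [6.85, [-2, 0, 0], 0],
    [6.85, [-1.5, 0, 0], 0],
    [6.85, [0, 0, 0], 0],
    [6.85, [0, 0, 0], 0],
  ],
)

```text
time_s: 4.95
position: [0.5023, 0.0005, 0.1308]
tool_rot: [0.999, -0.043, 0.001, 0.0]
ft_force: [0.6, 0.3, 0.8]
grip_width: 0.0684
grasp_force: 0.0
```

```bash
python3 st.py; python3 - <<'E'
from see import *
p,d=imaging.camera("side"); a=rect("side",p,hw=54,hh=24,z=95)
cv2.imwrite("pics/s3.png",np.vstack([cv2.resize(a,(780,347)),cv2.resize(rect("side",p),(432,252))[:, :].copy() if 0 else cv2.copyMakeBorder(cv2.resize(rect("side",p),(430,250)),0,0,0,350,0)]))
E
```

```text
doser xy mm [-63.8 -53.8] z 130.8 t 4.95 yaw -4.87 tilt [ 0.002 -0.    -1.   ] F [0.6 0.3 0.8] w 0.0684
```

View pics/s3.png

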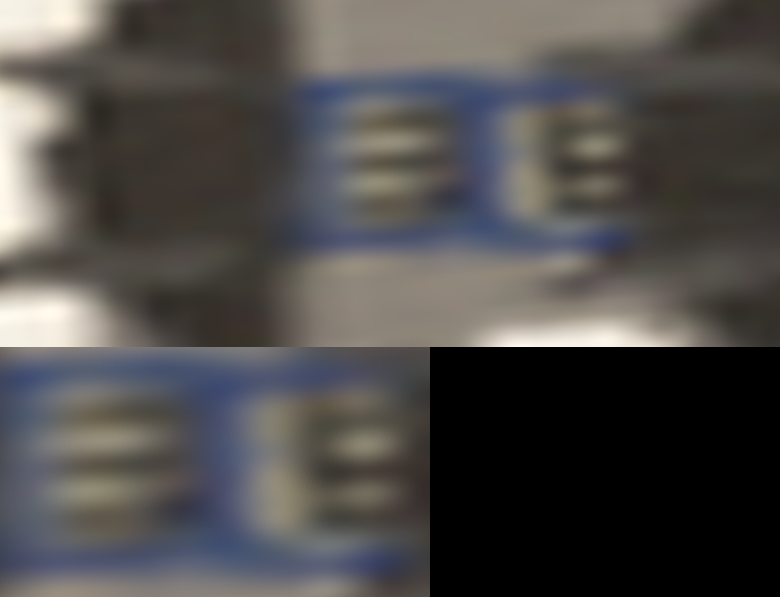

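The windows now read 3 (crop 395,160) and 6 (590,165), so both wheels stepped once. I'll repeat the same stroke.

>>> step_arm(
  series=[
    [6.85, [0, 0, 1.5], 0],
    [6.85, [0, 0, 1.3], 0],
    [6.85, [0, 0, 0.7], 0],
    [6.85, [0, 0, 0], 0],
    [6.85, [0, 0, 0], 0],
  ],
)

```text
time_s: 5.5
position: [0.5015, 0.0006, 0.0955]
tool_rot: [0.999, -0.042, 0.0, 0.0]
ft_force: [0.2, -0.1, 0.0]
grip_width: 0.0684
grasp_force: 0.0
```

>>> step_arm(
  series=[
    [6.85, [0.5, 0, 0], 0],
    [6.85, [0.5, 0, 0], 0],
    [6.85, [0.4, 0, 0], 0],
    [6.85, [0.4, 0, 0], 0],
    [6.85, [0.4, 0, 0], 0],
    [6.85, [0.4, 0, 0], 0],
    [6.85, [0.4, 0, 0], 0],
    [6.85, [0.4, 0, 0], 0],
    [6.85, [0, 0, 0], 0],
    [6.85, [0, 0, 0], 0],
  ],
)

```text
time_s: 6.5
position: [0.5362, -0.0023, 0.0962]
tool_rot: [0.999, -0.042, 0.002, 0.0]
ft_force: [-0.0, 0.6, -0.1]
grip_width: 0.0686
grasp_force: 0.0
```

>>> step_arm(
  series=[
    [6.85, [0, 0, -1.5], 0],
    [6.85, [0, 0, -2], 0],
    [6.85, [0, 0, -3], 0],
    [6.85, [-3, 3, 0], 0],
    [6.85, [-3, 4, 0], 0],
    [6.85, [-3, 4, 0], 0],
    [6.85, [-3, 4, 0], 0],
    [6.85, [-3, 4, 0], 0],
    [6.85, [-3, 4, 0], 0],
    [6.85, [0, 0, 0], 0],
    [6.85, [0, 0, 0], 0],
  ],
)

```text
time_s: 7.6
position: [0.3358, -0.2174, 0.1607]
tool_rot: [0.999, -0.045, 0.001, 0.0]
ft_force: [-0.3, -0.7, -0.5]
grip_width: 0.0682
grasp_force: 0.0
```

```bash
python3 st.py; python3 - <<'E'
from see import *
p,d=imaging.camera("side"); t,_=imaging.camera("top"); cv2.imwrite("pics/top_end.png",t)
b=lambda x:cv2.resize(x,(390,228))
cv2.imwrite("pics/s4.png",np.vstack([cv2.resize(rect("side",p,hw=54,hh=24,z=95),(780,347)),np.hstack([b(rect("side",p)),b(rect("top",t))])]))
T0=cv2.imread("pics/top0.png")
E
```

```text
doser xy mm [-211.1 -285.1] z 160.7 t 7.6 yaw -5.11 tilt [ 0.001 -0.    -1.   ] F [-0.3 -0.7 -0.5] w 0.0682
```

View pics/s4.png

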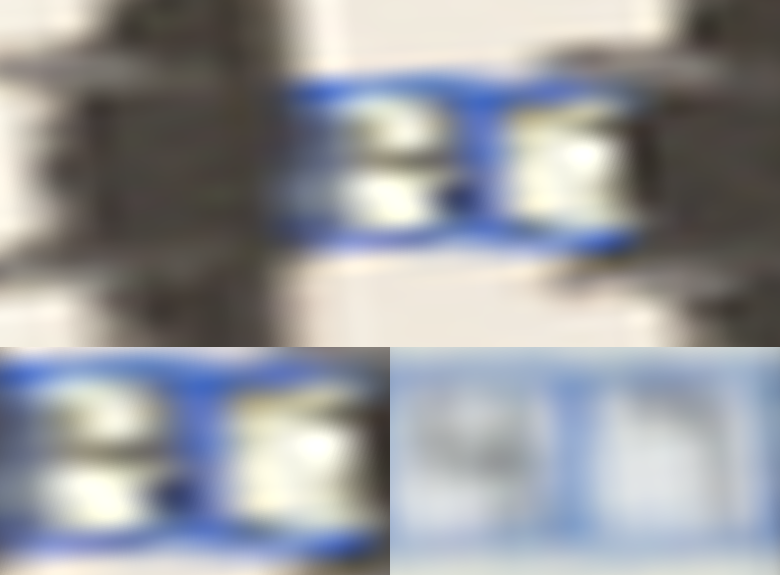

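View pics/top_end.png

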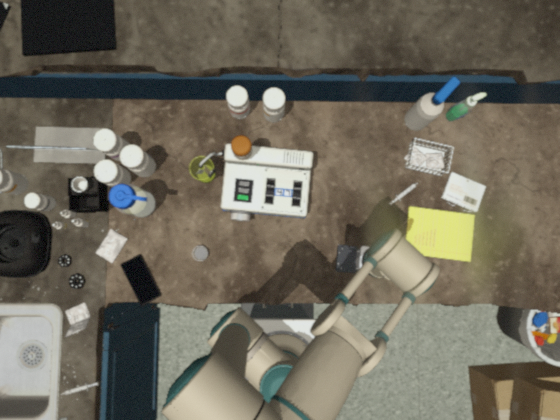

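The windows read 4 and 7, in both the side and top crops. The ridges sit at rest, symmetric about the windows. The top view shows the beaker (203,168), dish (200,253), syringe (403,193) and bottles where they were, and the gripper clear at (350,258). I'm handing in.

```bash
python3 -c "
from plant import ticket
print(ticket.close_job())"
```

```text
the job is handed in; nothing more can be done
None
```

The doser's windows read 47 (4 left, 7 right), with both wheels clicked into place, nothing else on the worktop disturbed, and the job handed in at about 8 s on the robot's clock.

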